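# Tip the nut stub onto its back and butt it against the magnetic stop

### The job

Of the two box-section stubs standing under the clamp rail, take the one with the brass weld nut and yellow head: push it high on the nut side so that it topples over and lies on its back with the nut facing up, then push it along the table until its head end sits flush and square against the red magnetic stop bar. Seat it by pressing it home against the stop with about 15 N for a second, but no harder: the magnets give way at 20 N and the stop must not be shifted; then let go. Leave the plain stub standing where it is and do not knock the green frame.

Things in the scene. Friction and masses are not known exactly. Their poses are not given: they have to be found in the camera images.
- post: The stub to tip: closed dark-steel box section, 50 mm (own x) by 80 mm (own y) by 130 mm tall (own z), head end yellow, 0.4 to 0.8 kg. Origin: centre of its underside as it stands. It starts upright, own x nearly along the frame's x. Pushed below about 50 mm it slides, above 85 mm it topples, by itself past 22 degrees. Lying nut up, it is 50 mm high, own x down, own z to the stop.
- post_nut (a point): Middle of the outer face of the brass weld nut (round, 26 mm across, 8 mm proud) on the 80 mm wide face that looks along the stub's own -x, 45 mm above its foot; axes as the stub's. At the start it looks roughly to the robot's right.
- post_head (a point): Centre of the stub's head end (its top as it stands), 130 mm along the stub's z from its origin; axes as the stub's. This end goes against the stop.
- spare: The plain stub: same size and origin as the other but with no nut and no yellow. It stands in the other lane, centres about 180 mm apart, and must be left standing where it is.
- frame: Green gallows fixed to the table; it carries the rail and the stop. Origin on the table under the rail; x points from the stubs to the stop (roughly to the robot's left), y along the rail (roughly towards the robot), z up. One 30 mm square post stands at y = -235 mm, beyond the stubs; the robot's end is open. The two stubs stand within 10 mm of x = 0, in chalked lanes at y = +-90 mm.
- rail_mid (a point): Point on the underside of the clamp rail, 255 mm above the table, at frame x = 5 mm, y = 0. Rail: 30 mm square, from y = -250 to 150 mm, top 285 mm high, two screws on it up to 335 mm. It is right above the standing stubs, so an upright tool pushing the nut face over runs into it: lean the tool, fingers pointing in under the rail.
- stop_face (a point): Middle of the flat face of the red stop bar that looks back at the stubs, 25 mm above the table; axes as the frame's (x away from the stubs, y along the face). The bar is 340 mm wide, 45 mm high, 20 mm thick, across both lanes; the face is at x = 190 mm of the frame at the start.
- stop (a joint): How far the magnetic stop has been pushed back along the frame's x, in m (0 at the start). The magnets hold to about 20 N and then slip; it does not come back by itself. The lying stub's friction on the table takes 2 to 4 N of a push, more if the tool also bears down on it.
Not all that is in view belongs to the job. Leave any purple look-alike of the post alone.

How it is judged (in metres and radians):
On the way, in this order (a step that is already met when the one before it is completed fails the run):
1. the stub with the nut lies on its back, nut up (angle between post's own x axis and vertical above 3 rad and height (world z) of post below 0.03 m), for 0.2 s.
2. the lying stub is held pressed home against the stop with 5 N or more (contact force between post and frame above 5 N and angle between post's own x axis and vertical above 3 rad and x of post_head in the frame of stop_face above -0.0025 m), for 0.5 s.
At the end, for the whole second after the job is handed in: The nut stub lies flat on the table at rest, nut up (within 8 degrees), its head end touching the stop (centre within 2.5 mm of the face), square to it within 2.6 degrees; the stop has been pushed back less than 2.5 mm; the plain stub stands upright within 15 mm of where it was (all of step 1 and x of post_head in the frame of stop_face between -0.0025 and 0.0025 m and y of post_head in the frame of stop_face between -0.15 and 0.15 m and angle between the z axis of post and the x axis of frame, either way round below 0.045 rad and linear speed of post below 0.01 m/s and value of joint stop below 0.0025 m and angle between spare's own z axis and vertical below 0.05 rad and distance of spare from where it was at the start of the episode below 0.015 m).
It fails at once if the magnetic stop is pushed back 2.5 mm or more (value of joint stop above 0.0025 m).
It fails at once if the plain stub is moved 15 mm or tipped (distance of spare from where it was at the start of the episode above 0.015 m or angle between spare's own z axis and vertical above 0.3 rad).
It fails at once if the robot knocks the green frame (over 15 N) (contact force between any of the arm, the fingers and frame above 15 N).
It also fails if it takes over 61 s, if anything falls off the work surface, if the arm or the gripper's body presses on something with over 40 N, if the wrist force passes 120 N, or if a joint passes its speed limit or range.

### The arm

A 6-joint arm with a two-finger parallel gripper is mounted at the origin on the work surface. World frame = base frame: x ahead of the robot, y to its left, z up, the work surface at z = 0. Lengths are in m, angles in degrees, forces in N, time in s.
With the tool pointing down it reaches from about 0.35 to 0.875 m from the base axis. Payload 4.2 kg.
Tool frame: the origin (TCP) lies midway between the tips of the shut fingers; the grasp point (between the pads) lies r.pinch_z behind it (r.pinch_z is the distance from the TCP to the grasp point, in m); z points along the fingers, y is the direction in which the jaws open and shut (so a half turn about z gives the same grasp; the last joint's range is limited). The gripper opens to 87 mm and grips with 3 to 60 N. Pads are 19 mm wide; open, the fingers measure 117 mm over their backs; the gripper's body (75 mm by 190 mm) begins 51 mm behind the grasp point.
Start: joints at [-56.287, 22.042, 0.453, 0, -68.411, -14.817], TCP at [0.202, -0.591, 0.223] pointing down, gripper open.
Joint ranges: [-179.83, 179.83], [-69.29, 118.12], [-61.27, 80.66], [-181.25, 117.63], [-171.15, -9.14], [-177.46, 177.46]. Speed limits (degrees/s): [159.86, 159.86, 180, 180, 180, 180].

### API

Orientations are given as a 3x3 rotation matrix whose columns are the frame's x, y, z axes.
In Python, from station import r gives the robot as it stands. The module is installed in compiled form; this text tells all that it offers.
- The arm moves only by the tool play_rows, never from a script. Its argument "deltas" is a list of rows, each a list of 7 numbers: the shift along the tool's x, y, z in units of 25 mm (1.0 is 25 mm), then the turn, a rotation vector about the tool's x, y, z in units of 5 degrees (1.0 is 5 degrees), then the finger opening in mm, from 0 to 87. In form: [[tx, ty, tz, wx, wy, wz, fingers], ...]. A call has 1 to 12 rows; each row is the pose to reach, as a shift and turn from the pose commanded when the call began, along the tool's axes at that moment; what a row does not reach only later rows make up. A row lasts 1/10 s, in which the tool goes at most 50 mm and 8.59 degrees, less where a joint would pass 70% of its speed; a pose out of reach is approached as far as the arm can. A call with a gripper value outside its range is refused whole. The fingers move at their own pace and stop on an object; the grip force is fixed at half the most. Time passes only in rows, so rows that repeat a pose let the fingers close. It gives the time, the measured TCP pose, the force and the opening at its end, in the units of the state.
- r.sense(): the state, without advancing time (a new reading comes with each control period).
- r.capture(name): name is "scene" or "top" or "wrist"; returns a dict with "pixels" (480x640x3 uint8, red, green, blue), "camera_matrix" (3x3 intrinsics, pixels), "R" (3x3) and "t" (3): a world point X has camera coordinates R X + t; the wrist camera has in their place "T_tool_cam" (4x4, takes a point from camera to tool coordinates, whose origin is the TCP and whose axes are the flange's). Camera axes: x right, y down, z forward; pixel columns grow to the right and rows downward; lengths in m; the calibration is good to about 2 mm. A picture is of the moment at which its call begins: read the wrist's pose just before it. There is no depth.
- r.finish_job(): hands the job in, once; it reports no verdict.
Trained networks look in the newest picture that a camera, given by its name, has taken for a name from the list of things; names that differ only in an ending like _2 or _b are one class to them, and where a whole thing is asked for, a point or a joint stands for the part that bears it (a point fixed in the world has none). Each returns a list of dicts, best first, with "score" (0 to 1); they miss things now and then, are a little off and sometimes report something else, mostly with a low value. They report only what shows in the picture. A call takes as long as a camera call. They do not tell look-alikes from the thing itself.
- r.spot_in(camera, target): "centre" ([x, y, z] in m, in world coordinates, good to about 4 mm: the middle of the surface that is visible of it).
- r.cut_out(camera, target): "region" (480x640 bool, what is visible of it).
The state is a dict: "time_s": time; "joints": joint angles; "joint_velocities": joint speeds; "effort": joint torques, N m; "tcp_pos": TCP position; "ee_rot": TCP orientation; "wrist_force": force on the tool from outside, world axes, zero at the start; "moment": the same for the moment, N m; "gripper_width": opening from 0.0 (shut) to 1.0 (fully open).
Only numpy, scipy, OpenCV 4.12 (cv2) and the standard library are available. Lean on these libraries where they do the work, as an engineer would, in place of code of your own. Each camera call takes 0.05 s, during which the arm holds its last target.

## Working session

There is one attempt and no reset: what is moved stays moved. The work goes in short steps, Python scripts to look and compute and a tool call to move; the robot and the scene stay as the last step left them, time stands still between calls to the robot, and variables do not carry over. Pictures are saved under pics/ and viewed, and the job is handed in when it is done.

Besides the shell and the picture viewer there is one more tool, called after "Call:" as a command line: name --pt "numbers of a row" for each row, then --argument value for the rest. play_rows: Moves the arm, as the interface text tells. Its arguments: {"type":"object","properties":{"deltas":{"type":"array","items":{"type":"array","items":{"type":"number"}}}},"required":["deltas"]}

```bash
mkdir -p pics
cat > h.py <<'E'
import numpy as np, cv2
from station import r
def cap(n,f):
    c=r.capture(n); cv2.imwrite('pics/'+f,c['pixels'][:,:,::-1]); return c
def proj(c,X):
    X=np.atleast_2d(X); p=(c['R']@X.T).T+np.array(c['t']); p=(np.array(c['camera_matrix'])@p.T).T; return p[:,:2]/p[:,2:]
def ray(c,u,v,z):
    d=np.linalg.inv(c['camera_matrix'])@np.array([u,v,1.]); R=np.array(c['R']); o=-R.T@np.array(c['t']); d=R.T@d
    return o+d*(z-o[2])/d[2]
E
python3 - <<'E'
from h import *
s=r.sense(); print(s, r.pinch_z)
for n in ['scene','top']:
    c=cap(n,n+'1.png'); print(n,c['camera_matrix'],c['R'],c['t'])
    for t in ['post','post_nut','post_head','spare','frame','rail_mid','stop_face','stop']:
        try: print(t,[(np.round(d['centre'],3),round(d['score'],2),np.round(proj(c,d['centre'])[0])) for d in r.spot_in(n,t)[:4]])
        except Exception as e: print(t,e)
print(r.sense()['time_s'])
E
```

```text
{'time_s': 0.0, 'joints': array([-5.62879162e+01,  2.20921159e+01,  3.78254875e-01, -2.88733089e-02,
       -6.84113055e+01, -1.48162214e+01]), 'joint_velocities': array([ 0.02034983,  0.05302988,  0.06246473, -0.08252592, -0.04130667,
       -0.05301376]), 'effort': array([ 8.95947742e-04, -3.90662384e+01,  1.87404191e+01,  4.21966463e+00,
        1.10529285e-02, -1.94729332e-04]), 'tcp_pos': array([ 0.20221754, -0.59073276,  0.22143523]), 'ee_rot': array([[-9.46168901e-01, -3.23672263e-01, -8.22668947e-04],
       [-3.23673291e-01,  9.46166627e-01,  2.07723981e-03],
       [ 1.06036992e-04,  2.23169568e-03, -9.99997504e-01]]), 'wrist_force': array([-0.07457389,  0.9857183 ,  0.22333247]), 'moment': array([-0.0171551 ,  0.02638713, -0.02399573]), 'gripper_width': 1.0005196976391126} 0.0187
scene [[466.75473075   0.         319.46473338]
 [  0.         466.75473075 241.69805928]
 [  0.           0.           1.        ]] [[ 0.16045156  0.98686096  0.01899342]
 [ 0.72153393 -0.10413848 -0.68450272]
 [-0.67353106  0.12353393 -0.72876284]] [-0.00230692 -0.23144015  1.22289295]
post [(ar
[... 1812 characters left out ...]
4]), 0.74, array([358., 337.]))]
post_head [(array([ 0.569, -0.184,  0.132]), 0.9, array([383., 190.])), (array([ 0.321, -0.149,  0.127]), 0.87, array([361., 336.])), (array([ 0.455, -0.092,  0.132]), 0.77, array([328., 256.])), (array([ 0.291, -0.275,  0.132]), 0.56, array([437., 355.]))]
spare [(array([ 0.619, -0.087,  0.125]), 0.9, array([326., 161.]))]
frame [(array([ 0.594, -0.059,  0.044]), 0.66, array([310., 184.])), (array([ 0.456, -0.087,  0.131]), 0.34, array([325., 255.]))]
rail_mid [(array([ 0.589, -0.053,  0.045]), 0.86, array([307., 187.]))]
stop_face [(array([0.551, 0.131, 0.047]), 0.69, array([208., 206.]))]
stop [(array([0.544, 0.134, 0.042]), 0.82, array([207., 210.]))]
0.9
```

View pics/scene1.png

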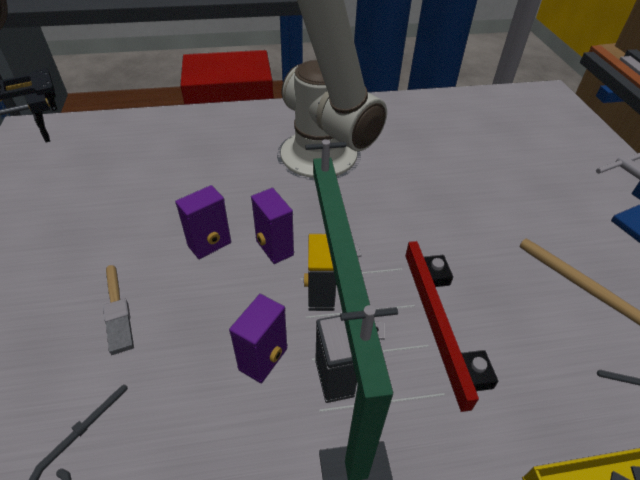

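View pics/top1.png

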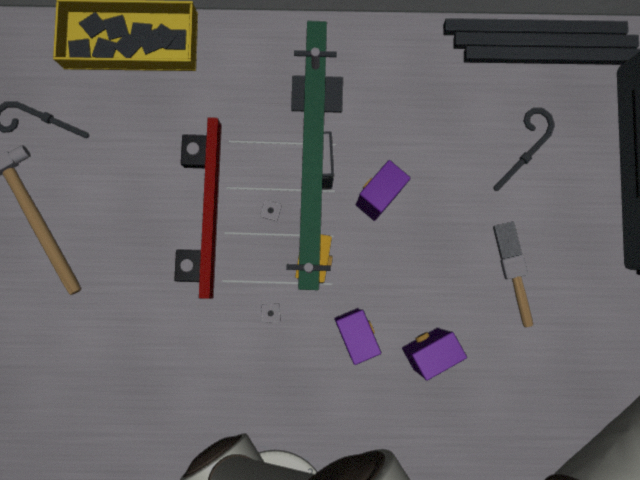

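Run:
```python
from h import *
c=cap('top','t2.png'); t=c['pixels']
cv2.imwrite('pics/t2c.png',cv2.resize(t[90:370,180:480,::-1],None,fx=2,fy=2,interpolation=cv2.INTER_CUBIC))
for n in ['post','stop_face','spare']:
    for d in r.cut_out('top',n)[:4]:
        m=d['region'].astype(np.uint8); print(n,d['score'],m.sum(),cv2.minAreaRect(cv2.findNonZero(m)))
d=cap('scene','s2.png');cv2.imwrite('pics/s2c.png',cv2.resize(d['pixels'][150:420,170:490,::-1],None,fx=2.4,fy=2.2,interpolation=cv2.INTER_CUBIC))
hsv=cv2.cvtColor(t,cv2.COLOR_RGB2HSV)
def rect(mask,z,nm):
    n,l,st,_=cv2.connectedComponentsWithStats(mask.astype(np.uint8))
    for i in range(1,n):
        if st[i,4]<150: continue
        rc=cv2.minAreaRect(cv2.findNonZero((l==i).astype(np.uint8))); b=cv2.boxPoints(rc)
        print(nm,st[i,4],[(np.round(p,1).tolist(),np.round(ray(c,*p,z),4).tolist()) for p in b])
red=((hsv[...,0]<8)|(hsv[...,0]>172))&(hsv[...,1]>180)&(hsv[...,2]>60)
gr=(abs(hsv[...,0].astype(int)-75)<15)&(hsv[...,1]>110)
pu=(abs(hsv[...,0].astype(int)-140)<12)&(hsv[...,1]>130)
rect(red,.045,'red');rect(gr,.285,'green');rect(pu,.13,'purple')
```

```text
post 0.93 2111 ((433.5293884277344, 351.38232421875), (44.07513427734375, 53.679054260253906), 59.036251068115234)
post 0.88 398 ((320.0403137207031, 261.0418701171875), (28.13192367553711, 52.499237060546875), 34.777835845947266)
post 0.84 1616 ((358.4556579589844, 335.39349365234375), (52.30769729614258, 33.30769729614258), 67.38013458251953)
post 0.84 1741 ((381.03619384765625, 189.18447875976562), (32.47328567504883, 57.43014144897461), 40.23635482788086)
stop_face 0.69 4211 ((197.98501586914062, 206.8480224609375), (40.188934326171875, 181.2759552001953), 3.106027364730835)
spare 0.67 616 ((328.12890625, 160.11508178710938), (11.874556541442871, 58.34724807739258), 3.094058036804199)
red 1810 [([198.1999969482422, 296.8999938964844], [0.3825, 0.1436, 0.045]), ([207.0, 118.5999984741211], [0.7171, 0.1378, 0.045]), ([217.8000030517578, 119.0999984741211], [0.7163, 0.1175, 0.045]), ([209.0, 297.3999938964844], [0.3818, 0.1239, 0.045])]
green 322 [([306.79998779296875, 49.400001525878906], [0.751, -0.0548, 0.285]), ([308.0, 21.299999237060547], [0.7943, -0.0561, 0.285]), ([325.29998
[... 612 characters left out ...]
1, -0.1324, 0.13]), ([388.79998779296875, 159.5], [0.6229, -0.1951, 0.13]), ([410.29998779296875, 178.1999969482422], [0.5904, -0.2321, 0.13]), ([373.70001220703125, 220.0], [0.5171, -0.1693, 0.13])]
purple 1281 [([334.20001220703125, 318.20001220703125], [0.35, -0.1032, 0.13]), ([361.1000061035156, 306.8999938964844], [0.3694, -0.1483, 0.13]), ([380.5, 353.1000061035156], [0.293, -0.1812, 0.13]), ([353.6000061035156, 364.3999938964844], [0.274, -0.1363, 0.13])]
purple 1760 [([402.0, 348.0], [0.3017, -0.2172, 0.13]), ([446.70001220703125, 322.5], [0.3448, -0.2926, 0.13]), ([466.3999938964844, 356.8999938964844], [0.2881, -0.325, 0.13]), ([421.70001220703125, 382.5], [0.2454, -0.2499, 0.13])]
```

View pics/t2c.png

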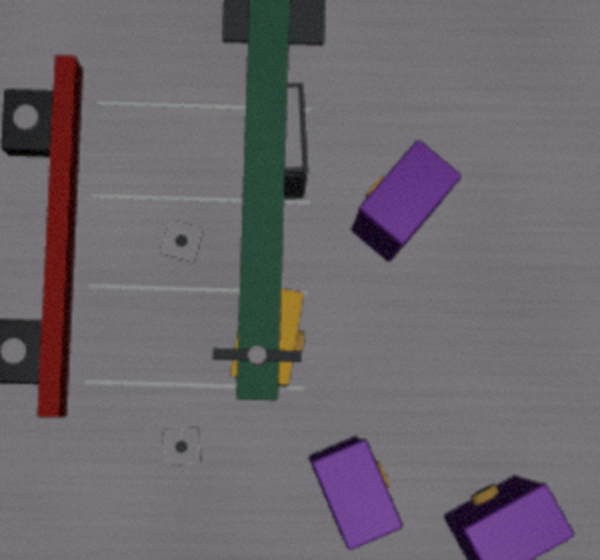

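View pics/s2c.png

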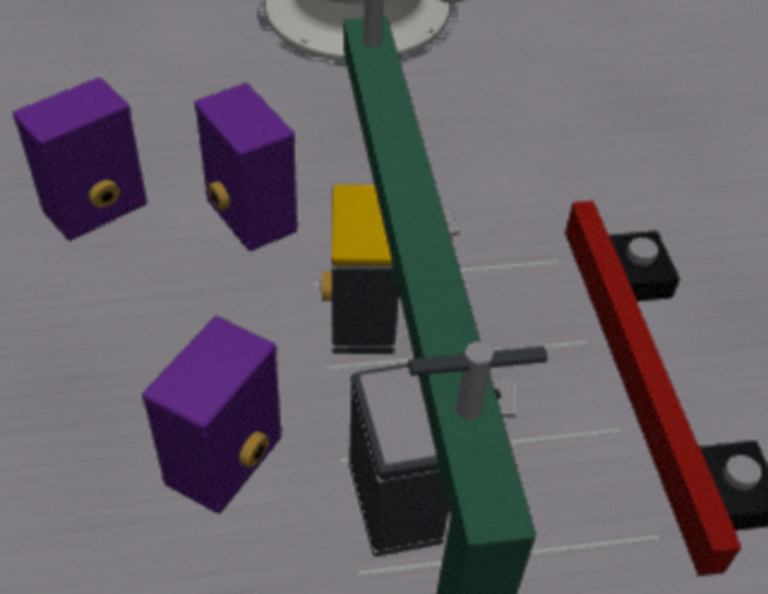

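Run:
```python
from h import *
c=r.capture('top'); s=r.capture('scene')
t=c['pixels']; im=cv2.resize(t[220:300,280:350,::-1],None,fx=9,fy=7.2,interpolation=cv2.INTER_CUBIC); cv2.imwrite('pics/y3.png',im)
im=cv2.resize(s['pixels'][220:330,285:365,::-1],None,fx=7,fy=5.4,interpolation=cv2.INTER_CUBIC); cv2.imwrite('pics/y3s.png',im)
for p in [(331,235),(325,282),(296.5,278)]: print(p,ray(c,*p,.13))
F=np.array([.5455,-.069,0]); a=.018; X=np.array([a,1,0]);Y=np.array([-1,a,0]);Z=np.array([0,0,1.])
for nm,P in dict(nutface=F+90*Y/1e3-.025*X+.11*Z, rail=F+.005*X+.255*Z,stop=F+.19*X+.045*Z,rend=F+.005*X+.15*Y+.285*Z).items():
    print(nm,P,proj(c,P),proj(s,P))
```

```text
(331, 235) [ 0.4904781  -0.09644947  0.13      ]
(325, 282) [ 0.4104776  -0.08707694  0.13      ]
(296.5, 278) [ 0.41669269 -0.03880351  0.13      ]
nutface [ 0.45505 -0.09238  0.11   ] [[328.21554101 256.48372903]] [[309.06926472 259.36426391]]
rail [ 0.54559 -0.064    0.255  ] [[311.44415857 189.7300224 ]] [[338.45295658 237.70418755]]
stop [0.54892 0.121   0.045  ] [[213.27361911 206.96769445]] [[434.58895076 309.43214008]]
rend [ 0.39559 -0.0613   0.285  ] [[307.90669832 289.98755998]] [[323.29651763 156.86631208]]
```

View pics/y3.png

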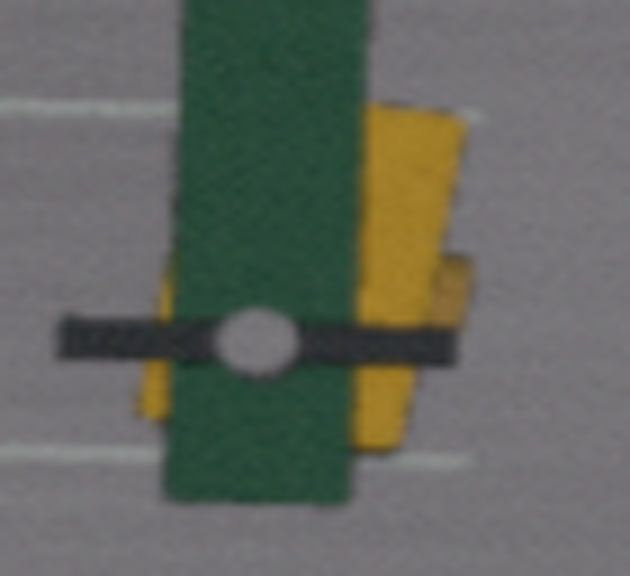

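View pics/y3s.png

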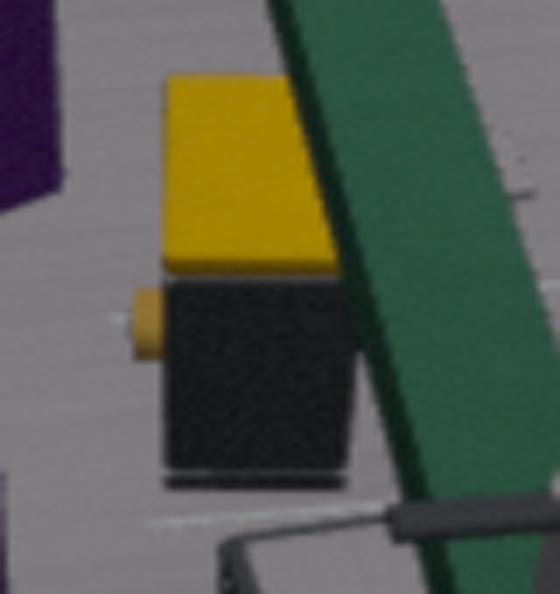

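```bash
cat >> h.py <<'E'
from scipy.spatial.transform import Rotation as Ro
def tool(heading_deg,tilt_deg):
    "z points horizontally along heading, tilted tilt from vertical down; jaw horizontal"
    h=np.deg2rad(heading_deg);t=np.deg2rad(tilt_deg); p=np.array([np.cos(h),np.sin(h),0])
    z=p*np.sin(t)+np.array([0,0,-np.cos(t)]); y=np.array([-np.sin(h),np.cos(h),0]); x=np.cross(y,z); return np.column_stack([x,y,z])
def row(P,R,s=None):
    s=s or r.sense(); R0=s['ee_rot']; d=R0.T@(np.array(P)-s['tcp_pos'])/.025
    w=Ro.from_matrix(R0.T@R).as_rotvec(degrees=True)/5; return np.round(np.r_[d,w],3).tolist()
def st():
    s=r.sense(); print(s['time_s'],s['tcp_pos'].round(4),s['ee_rot'].round(3).tolist(),'F',s['wrist_force'].round(1),'J',s['joints'].round(1),s['gripper_width'])
E
python3 - <<'E'
from h import *
st()
print(row([.435,-.19,.25],tool(81.7,40)))
E
```

```text
1.25 [ 0.2024 -0.5913  0.2225] [[-0.946, -0.324, -0.0], [-0.324, 0.946, 0.0], [0.0, 0.0, -1.0]] F [ 0.6  0.1 -0.7] J [-56.3  22.    0.5   0.  -68.4 -14.8] 1.002603661767518
[-14.0, 12.174, -1.098, -4.377, -7.17, -12.026]
```

Call:
play_rows --pt "-7 6.1 -1.1 -2.2 -3.6 -6 50" --pt "-7 6.1 -1.1 -2.2 -3.6 -6 50" --pt "-7 6.1 -1.1 -2.2 -3.6 -6 50" --pt "-7 6.1 -1.1 -2.2 -3.6 -6 50" --pt "-7 6.1 -1.1 -2.2 -3.6 -6 50" --pt "-14 12.2 -1.1 -4.38 -7.17 -12.03 50" --pt "-14 12.2 -1.1 -4.38 -7.17 -12.03 50" --pt "-14 12.2 -1.1 -4.38 -7.17 -12.03 50" --pt "-14 12.2 -1.1 -4.38 -7.17 -12.03 50" --pt "-14 12.2 -1.1 -4.38 -7.17 -12.03 50" --pt "-14 12.2 -1.1 -4.38 -7.17 -12.03 50" --pt "-14 12.2 -1.1 -4.38 -7.17 -12.03 50"

```text
time_s: 2.45
tcp_pos: [0.4349, -0.1893, 0.25]
ee_rot: [[-0.11, -0.99, 0.091], [-0.759, 0.143, 0.636], [-0.642, 0.0, -0.767]]
wrist_force: [-0.2, -0.3, 0.4]
gripper_width: 0.579
```

Run:
```python
from h import *
st()
print(row([.438,-.165,.115],tool(81.7,40)))
cap('scene','s4.png')
```

```text
2.45 [ 0.4349 -0.1893  0.25  ] [[-0.11, -0.99, 0.091], [-0.759, 0.143, 0.636], [-0.642, 0.0, -0.767]] F [-0.2 -0.3  0.4] J [-30.1  17.4   0.4 -36.6 -90.3  27.5] 0.5785429911538771
[2.719, 0.012, 4.768, 0.016, -0.009, 0.012]
```

View pics/s4.png

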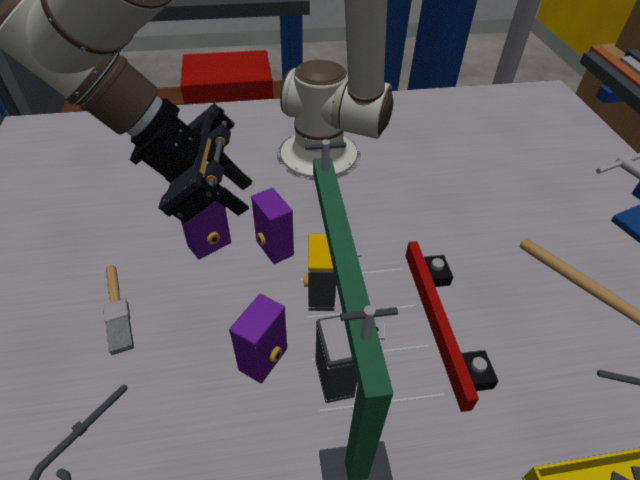

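Call:
play_rows --pt "1.36 0.01 2.4 0 0 0 50" --pt "2.72 0.01 4.77 0 0 0 50" --pt "2.72 0.01 4.77 0 0 0 50" --pt "2.72 0.01 4.77 0 0 0 50" --pt "2.72 0.01 4.77 0 0 0 50"

```text
time_s: 3.0
tcp_pos: [0.4381, -0.1663, 0.1156]
ee_rot: [[-0.111, -0.99, 0.093], [-0.759, 0.144, 0.635], [-0.642, 0.0, -0.767]]
wrist_force: [-0.2, -0.5, 1.3]
gripper_width: 0.574
```

Run:
```python
from h import *
st()
p=np.array([.145,.989,0])
q=np.array([.4485,-.0923,.113])
for d in [-.012,0,.02,.055]: print(d,row(q+d*p,tool(81.7,40)))
c=cap('top','t4.png')
d=cap('scene','s5.png')
cv2.imwrite('pics/c5.png',np.hstack([cv2.resize(c['pixels'][130:380,220:480,::-1],(390,375)),cv2.resize(d['pixels'][150:400,180:440,::-1],(390,375))]))
```

```text
3.0 [ 0.4381 -0.1663  0.1156] [[-0.111, -0.99, 0.093], [-0.759, 0.144, 0.635], [-0.642, 0.0, -0.767]] F [-0.2 -0.5  1.3] J [-28.2  25.2  -9.3 -38.6 -75.3  36.7] 0.5737811521077221
-0.012 [-1.857, 0.016, 1.692, 0.001, -0.01, -0.002]
0 [-2.224, 0.016, 2.0, 0.001, -0.01, -0.002]
0.02 [-2.837, 0.016, 2.514, 0.001, -0.01, -0.002]
0.055 [-3.91, 0.015, 3.412, 0.001, -0.01, -0.002]
```

View pics/c5.png

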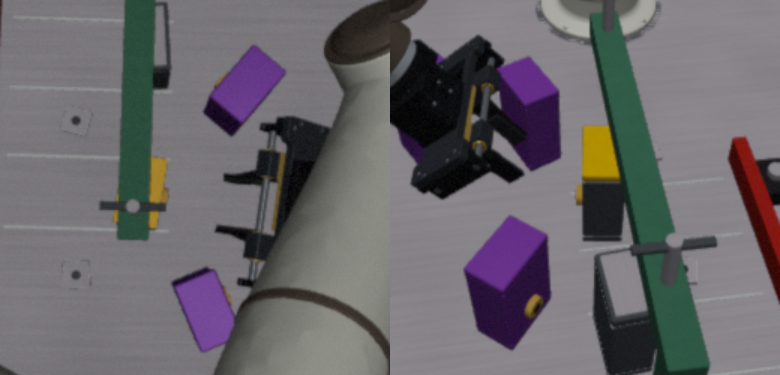

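Call:
play_rows --pt "-0.9 0.01 0.85 0 0 0 50" --pt "-1.86 0.01 1.69 0 0 0 50" --pt "-2.1 0.01 1.9 0 0 0 50" --pt "-2.3 0.01 2.06 0 0 0 50" --pt "-2.5 0.01 2.23 0 0 0 50" --pt "-2.7 0.01 2.4 0 0 0 50" --pt "-2.84 0.01 2.51 0 0 0 50"

```text
time_s: 3.8
tcp_pos: [0.4516, -0.0712, 0.1127]
ee_rot: [[-0.11, -0.99, 0.093], [-0.758, 0.144, 0.636], [-0.643, -0.0, -0.766]]
wrist_force: [-0.3, -0.6, -0.6]
gripper_width: 0.576
```

Run:
```python
from h import *
st()
p=np.array([.145,.989,0])
q=np.array([.4485,-.0923,.113])
for d in [.02,.055]: print(d,row(q+d*p,tool(81.7,40)))
d=cap('scene','s6.png')
cv2.imwrite('pics/c6.png',cv2.resize(d['pixels'][150:400,180:440,::-1],(780,600)))
```

```text
3.8 [ 0.4516 -0.0712  0.1127] [[-0.11, -0.99, 0.093], [-0.758, 0.144, 0.636], [-0.643, -0.0, -0.766]] F [-0.3 -0.6 -0.6] J [-18.6  21.9 -14.5 -42.7 -68.8  31.8] 0.5755694784577962
0.02 [0.033, 0.002, -0.043, -0.002, 0.001, 0.002]
0.055 [-1.039, 0.001, 0.856, -0.002, 0.001, 0.002]
```

View pics/c6.png

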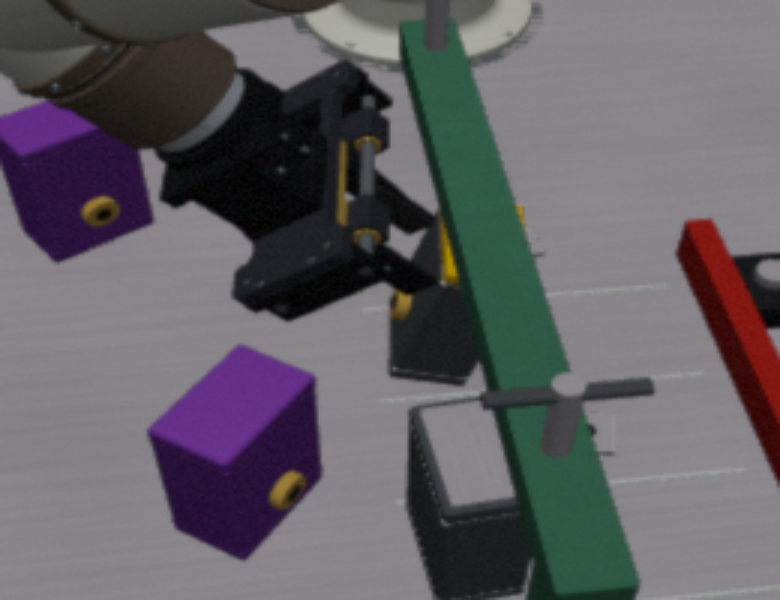

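Call:
play_rows --pt "-0.3 0 0.25 0 0 0 50" --pt "-0.6 0 0.5 0 0 0 50" --pt "-0.9 0 0.74 0 0 0 50" --pt "-1 0 0.83 0 0 0 50" --pt "-1 0 0.83 0 0 0 50" --pt "-1 0 0.83 0 0 0 50" --pt "-1 0 0.83 0 0 0 50"

```text
time_s: 4.55
tcp_pos: [0.4562, -0.0393, 0.1127]
ee_rot: [[-0.11, -0.99, 0.093], [-0.758, 0.144, 0.636], [-0.643, 0.0, -0.766]]
wrist_force: [-0.2, -0.3, 0.2]
gripper_width: 0.577
```

Run:
```python
from h import *
st()
d=cap('scene','s7.png')
cv2.imwrite('pics/c7.png',cv2.resize(d['pixels'][150:400,240:500,::-1],(780,600)))
```

```text
4.55 [ 0.4562 -0.0393  0.1127] [[-0.11, -0.99, 0.093], [-0.758, 0.144, 0.636], [-0.643, 0.0, -0.766]] F [-0.2 -0.3  0.2] J [-15.1  20.9 -15.7 -44.  -66.7  29.8] 0.5769874550235282
```

View pics/c7.png

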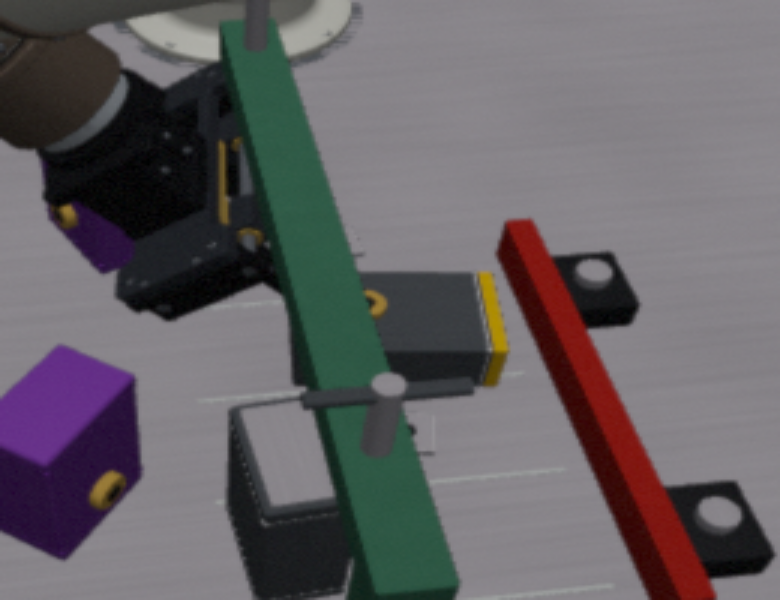

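Call:
play_rows --pt "1.7 0 -1.4 0 0 0 50" --pt "3.4 0 -2.8 0 0 0 60" --pt "3.4 0 -2.8 0 0 0 87" --pt "0.8 0 -5.9 0 0 0 87" --pt "-1.7 0 -9 0 0 0 87" --pt "-4.3 0 -12 0 0 0 87" --pt "-4.3 0 -12 0 0 0 87" --pt "-4.3 0 -12 0 0 0 87" --pt "-4.3 0 -12 0 0 0 87"

```text
time_s: 5.5
tcp_pos: [0.4396, -0.148, 0.4139]
ee_rot: [[-0.11, -0.99, 0.093], [-0.758, 0.144, 0.636], [-0.643, -0.0, -0.766]]
wrist_force: [0.8, -0.5, 0.6]
gripper_width: 0.997
```

Run:
```python
from h import *
st()
c=cap('top','t8.png')
cv2.imwrite('pics/c8.png',cv2.resize(c['pixels'][100:320,180:450,::-1],(736,600),interpolation=cv2.INTER_CUBIC))
```

```text
5.5 [ 0.4396 -0.148   0.4139] [[-0.11, -0.99, 0.093], [-0.758, 0.144, 0.636], [-0.643, -0.0, -0.766]] F [ 0.8 -0.5  0.6] J [ -26.5    9.4   13.7  -39.2 -104.9   11.4] 0.9966066433746896
```

View pics/c8.png

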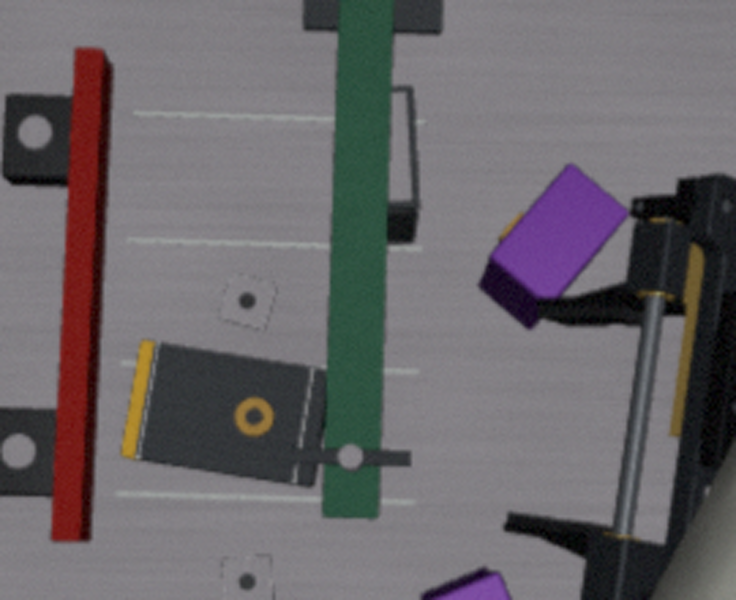

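Run:
```python
from h import *
c=r.capture('top')
k=736/270
P={n:ray(c,180+u/k,100+v/k,.05)[:2] for n,(u,v) in dict(hA=(140,340),hB=(122,457),fA=(313,367),fB=(295,482),eA=(326,369),eB=(313,487)).items()}
for n in P: print(n,P[n].round(4))
h=(P['hA']+P['hB'])/2; f=(P['fA']+P['fB'])/2; ax=h-f; L=np.hypot(*ax); print('head',h,'len',L,'ang',np.degrees(np.arctan2(ax[1],ax[0])))
e=P['hA']-P['hB']; print('head edge',np.hypot(*e),np.degrees(np.arctan2(e[1],e[0]))+90)
e=P['fA']-P['fB']; print('foot edge',np.hypot(*e),np.degrees(np.arctan2(e[1],e[0]))+90)
n=ray(c,180+254/k,100+416/k,.058); print('nut',n)
for z in (0.045,0.0): print([ray(c,180+u/k,100+v/k,z).round(4).tolist() for u,v in ((111,66),(107,66),(91,540),(88,540))])
```

```text
hA [0.5155 0.0858]
hB [0.4363 0.0958]
fA [ 0.4986 -0.0314]
fB [ 0.4209 -0.0205]
eA [ 0.4973 -0.0402]
eB [ 0.4177 -0.0327]
head [0.47593216 0.09080779] len 0.11788551409695787 ang 82.09362378093718
head edge 0.07982046441558045 82.82852808215094
foot edge 0.0784325183501212 82.05401975958759
nut [0.46435833 0.00717113 0.058     ]
[[0.7065, 0.1117, 0.045], [0.7065, 0.1144, 0.045], [0.3807, 0.1158, 0.045], [0.3807, 0.1178, 0.045]]
[[0.7198, 0.1196, 0.0], [0.7198, 0.1225, 0.0], [0.3803, 0.1239, 0.0], [0.3803, 0.126, 0.0]]
```

Run:
```python
from h import *
print(row([.440,-.10,.45],tool(82.2,10)))
print(row([.470,.046,.44],tool(82.2,-15)))
```

```text
[-2.297, 0.315, 0.287, -0.199, 5.928, -0.014]
[-6.622, -0.026, 4.396, -0.196, 10.928, -0.058]
```

Call:
play_rows --pt "-1.2 0 -0.6 0 1.7 0 87" --pt "-2.3 0.1 0.3 0 3.4 0 87" --pt "-3.6 0.1 1.4 -0.1 5.1 0 87" --pt "-5 0 2.8 -0.2 6.8 0 87" --pt "-6.62 0 4.4 -0.2 8.5 0 87" --pt "-6.62 -0.03 4.4 -0.2 10.93 -0.06 87" --pt "-6.62 -0.03 4.4 -0.2 10.93 -0.06 87" --pt "-6.62 -0.03 4.4 -0.2 10.93 -0.06 87"

```text
time_s: 6.4
tcp_pos: [0.4691, 0.0496, 0.4312]
ee_rot: [[-0.12, -0.991, -0.053], [-0.959, 0.13, -0.252], [0.256, 0.02, -0.966]]
wrist_force: [0.1, -0.7, -0.8]
gripper_width: 1.0
```

Run:
```python
from h import *
st()
print(row([.470,.046,.13],tool(82.2,-15)))
c=cap('scene','s9.png');cap('wrist','w9.png')
```

```text
6.4 [0.4691 0.0496 0.4312] [[-0.12, -0.991, -0.053], [-0.959, 0.13, -0.252], [0.256, 0.02, -0.966]] F [ 0.1 -0.7 -0.8] J [ 32.9   5.4   2.   10.6 -97.1 -39.8] 0.9995078534009872
[-2.954, -0.294, 11.678, 0.205, 0.029, 0.126]
```

View pics/s9.png

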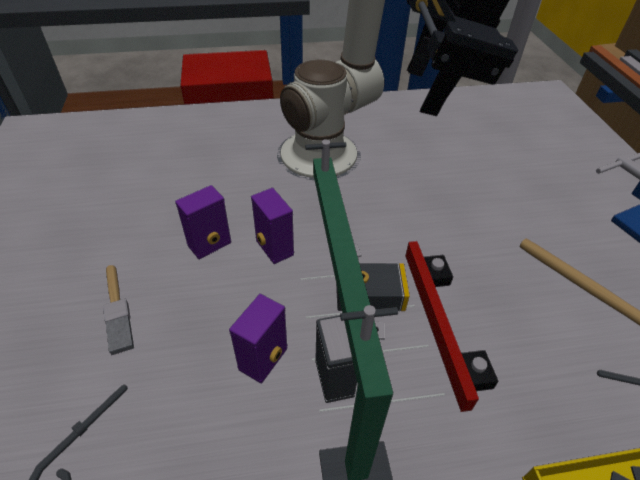

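View pics/w9.png

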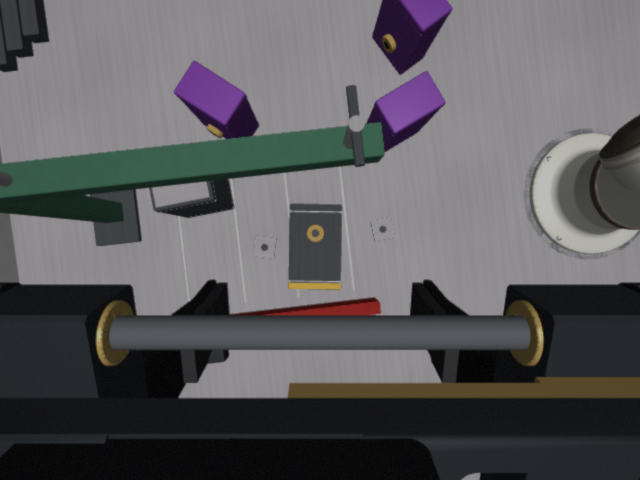

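Call:
play_rows --pt "-0.6 0 2 0.2 0 0.1 87" --pt "-1 -0.1 4 0.2 0.03 0.13 87" --pt "-1.5 -0.15 6 0.2 0.03 0.13 87" --pt "-2 -0.2 8 0.2 0.03 0.13 87" --pt "-2.5 -0.25 10 0.2 0.03 0.13 87" --pt "-2.95 -0.3 11.68 0.2 0.03 0.13 87" --pt "-2.95 -0.3 11.68 0.2 0.03 0.13 87" --pt "-2.95 -0.3 11.68 0.2 0.03 0.13 87"

```text
time_s: 7.3
tcp_pos: [0.4729, 0.0431, 0.1339]
ee_rot: [[-0.14, -0.99, -0.031], [-0.957, 0.144, -0.253], [0.255, -0.006, -0.967]]
wrist_force: [1.1, 0.6, 0.3]
gripper_width: 0.997
```

Run:
```python
from h import *
st()
s=r.sense()
w=cap('wrist','w10.png')
T=np.array(w['T_tool_cam']); W=np.eye(4);W[:3,:3]=s['ee_rot'];W[:3,3]=s['tcp_pos']; C=W@T; Ci=np.linalg.inv(C)
w['R']=Ci[:3,:3];w['t']=Ci[:3,3]
np.savez('w10.npz',R=w['R'],t=w['t'],K=w['camera_matrix'])
a=np.deg2rad(82.2);p=np.array([np.cos(a),np.sin(a),0]);q=np.array([np.sin(a),-np.cos(a),0]);h=np.array([.476,.0908,.05])
im=w['pixels'][:,:,::-1].copy()
for X in [h+.04*q,h-.04*q,h-.13*p-.04*q,h-.13*p+.04*q]:
    u=proj(w,X)[0]; print(u); cv2.circle(im,(int(u[0]),int(u[1])),4,(0,255,255),1)
cv2.imwrite('pics/w10b.png',im)
```

```text
7.3 [0.4729 0.0431 0.1339] [[-0.14, -0.99, -0.031], [-0.957, 0.144, -0.253], [0.255, -0.006, -0.967]] F [1.1 0.6 0.3] J [ 32.2  15.4 -30.3  14.  -54.6 -49.7] 0.9974936774087634
[267.24905174 349.1294472 ]
[379.87403759 348.36082608]
[378.51718867 164.94703205]
[265.5396137  166.03249081]
```

View pics/w10b.png

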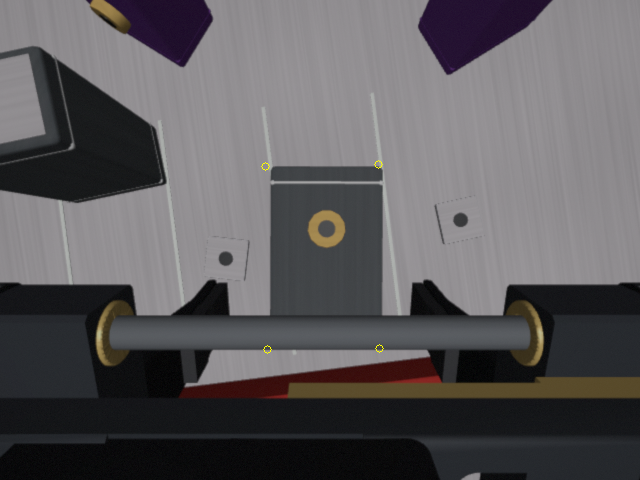

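Run:
```python
from h import *
s=r.sense(); w=r.capture('wrist'); T=np.array(w['T_tool_cam']); print(T.round(4))
K=w['camera_matrix']; Ti=np.linalg.inv(T)
for X in ([0,0,0,1],[0,0,.05,1],[0,0,.08,1],[.05,0,.08,1]):
    c=(Ti@np.array(X))[:3]; print(X,(K@c/c[2])[:2])
R=s['ee_rot']; 
tgt=s['tcp_pos']+R[:,1]*.0043
p=np.array([.144,.99,0])
for z,dp in ((.06,0),(.016,0)):
    # keep tool-y coordinate
    v=np.array([0,0,z-tgt[2]])+p*(.045-tgt[1]+dp)
    d=R.T@(tgt+v-s['tcp_pos']); d[1]=.0043; print(z,(tgt+v),(d/.025).round(3))
```

```text
[[-3.000e-04 -9.653e-01 -2.611e-01  7.120e-02]
 [ 1.000e+00 -3.000e-04  0.000e+00  1.300e-03]
 [-1.000e-04 -2.611e-01  9.653e-01 -1.633e-01]
 [ 0.000e+00  0.000e+00  0.000e+00  1.000e+00]]
[0, 0, 0, 1] [316.69332119 299.98987985]
[0, 0, 0.05, 1] [317.25056822 267.00262735]
[0, 0, 0.08, 1] [317.48303631 253.24125544]
[0.05, 0, 0.08, 1] [317.35757302 180.06055647]
0.06 [0.46971294 0.0449963  0.06      ] [-0.773  0.172  2.9  ]
0.016 [0.46971294 0.0449963  0.016     ] [-1.218  0.172  4.602]
```

Call:
play_rows --pt "-0.4 0.18 1.4 0 0 0 87" --pt "-0.65 0.18 2.4 0 0 0 87" --pt "-0.65 0.18 2.4 0 0 0 87" --pt "-0.65 0.18 2.4 0 0 0 87"

```text
time_s: 7.8
tcp_pos: [0.4695, 0.0458, 0.0725]
ee_rot: [[-0.139, -0.99, -0.028], [-0.957, 0.141, -0.252], [0.253, -0.008, -0.967]]
wrist_force: [0.0, -0.6, 0.1]
gripper_width: 1.002
```

Run:
```python
from h import *
st()
w=cap('wrist','w11.png')
cv2.imwrite('pics/w11c.png',cv2.resize(w['pixels'][140:400,160:480,::-1],None,fx=2.3,fy=2.3,interpolation=cv2.INTER_CUBIC))
```

```text
7.8 [0.4695 0.0458 0.0725] [[-0.139, -0.99, -0.028], [-0.957, 0.141, -0.252], [0.253, -0.008, -0.967]] F [ 0.  -0.6  0.1] J [ 32.5  20.  -35.4  16.2 -45.  -53.2] 1.0015091602775108
```

View pics/w11c.png

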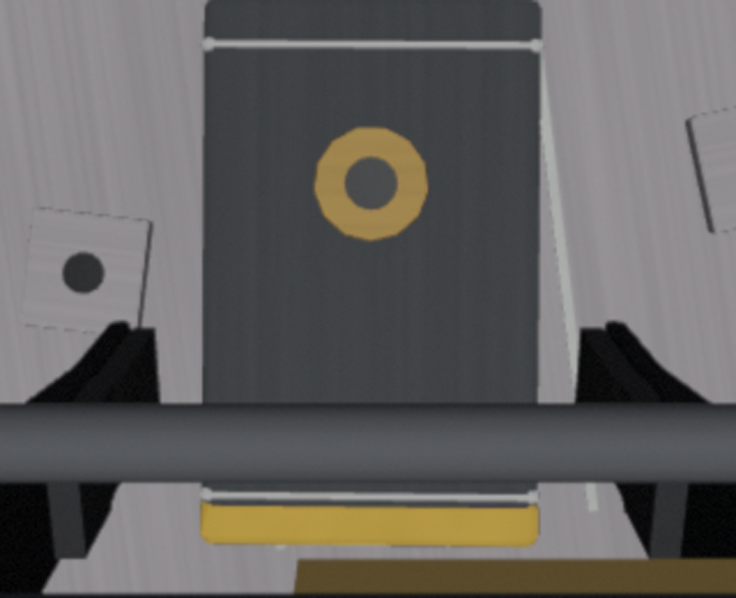

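Call:
play_rows --pt "-0.15 0.02 0.6 0 0 0 87" --pt "-0.26 0.03 1 0 0 0 87" --pt "-0.34 0.03 1.3 0 0 0 87" --pt "-0.42 0.04 1.6 0 0 0 87" --pt "-0.49 0.04 1.9 0 0 0 87" --pt "-0.57 0.04 2.18 0 0 0 87" --pt "-0.57 0.04 2.18 0 0 0 87"

```text
time_s: 8.55
tcp_pos: [0.4664, 0.0445, 0.0131]
ee_rot: [[-0.138, -0.99, -0.034], [-0.957, 0.142, -0.255], [0.257, -0.003, -0.966]]
wrist_force: [-0.1, -0.3, 0.2]
gripper_width: 1.001
```

Run:
```python
from h import *
st()
w=cap('wrist','w12.png')
cv2.imwrite('pics/w12c.png',cv2.resize(w['pixels'][100:400,120:520,::-1],None,fx=2,fy=2,interpolation=cv2.INTER_CUBIC))
```

```text
8.55 [0.4664 0.0445 0.0131] [[-0.138, -0.99, -0.034], [-0.957, 0.142, -0.255], [0.257, -0.003, -0.966]] F [-0.1 -0.3  0.2] J [ 32.2  25.6 -39.8  19.6 -35.9 -57.5] 1.000585361310267
```

View pics/w12c.png

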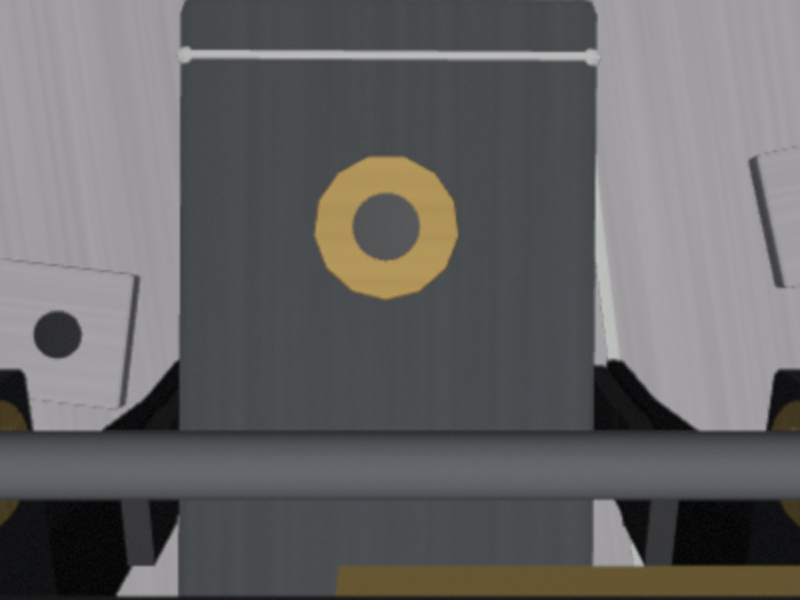

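Call:
play_rows --pt "0 0 0 0 0 0 70" --pt "0 0 0 0 0 0 70" --pt "0 0 0 0 0 0 70" --pt "0 0 0 0 0 0 70"

```text
time_s: 9.0
tcp_pos: [0.4677, 0.0455, 0.0143]
ee_rot: [[-0.138, -0.99, -0.031], [-0.957, 0.141, -0.252], [0.254, -0.006, -0.967]]
wrist_force: [1.5, 0.1, -1.2]
gripper_width: 0.916
```

Run:
```python
from h import *
st()
s=r.sense()
X=np.array([.018,1,0])
R=tool(89.0,-15)
# rotate in place about stub center, then pre-contact positions
for d in (0,.010,.020,.030): print(d,row(s['tcp_pos']+d*X,R))
c=cap('top','t12.png')
cv2.imwrite('pics/t12c.png',cv2.resize(c['pixels'][100:320,150:390,::-1],None,fx=2.7,fy=2.7,interpolation=cv2.INTER_CUBIC))
```

```text
9.0 [0.4677 0.0455 0.0143] [[-0.138, -0.99, -0.031], [-0.957, 0.141, -0.252], [0.254, -0.006, -0.967]] F [ 1.5  0.1 -1.2] J [ 32.2  25.5 -39.7  19.6 -35.9 -57.5] 0.9161733946900046
0 [0.0, 0.0, 0.0, 0.304, 0.05, -1.394]
0.01 [-0.384, 0.049, -0.101, 0.304, 0.05, -1.394]
0.02 [-0.768, 0.099, -0.202, 0.304, 0.05, -1.394]
0.03 [-1.152, 0.148, -0.304, 0.304, 0.05, -1.394]
```

View pics/t12c.png

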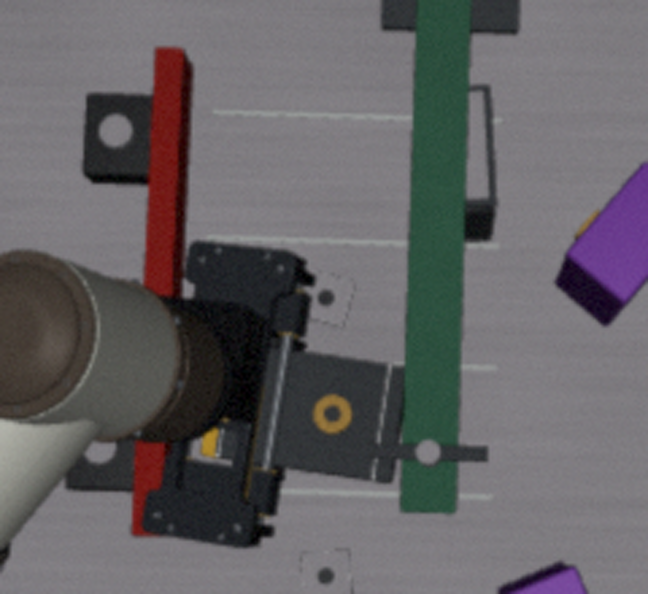

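Call:
play_rows --pt "-0.1 0.01 -0.03 0.12 0 -0.46 70" --pt "-0.3 0.04 -0.08 0.24 0 -0.92 70" --pt "-0.5 0.06 -0.13 0.36 -0.01 -1.37 70" --pt "-0.65 0.08 -0.17 0.36 -0.01 -1.37 70" --pt "-0.77 0.1 -0.2 0.36 -0.01 -1.37 70" --pt "-0.77 0.1 -0.2 0.36 -0.01 -1.37 70"

```text
time_s: 9.65
tcp_pos: [0.4665, 0.0647, 0.0143]
ee_rot: [[-0.019, -1.0, -0.002], [-0.966, 0.019, -0.257], [0.257, -0.003, -0.966]]
wrist_force: [-2.9, -3.8, 7.9]
gripper_width: 0.917
```

Run:
```python
from h import *
st()
c=cap('top','t13.png')
cv2.imwrite('pics/t13c.png',cv2.resize(c['pixels'][100:320,150:390,::-1],None,fx=2.7,fy=2.7,interpolation=cv2.INTER_CUBIC))
c=cap('scene','s13.png')
cv2.imwrite('pics/s13c.png',cv2.resize(c['pixels'][200:360,300:500,::-1],None,fx=3.5,fy=3.5,interpolation=cv2.INTER_CUBIC))
```

```text
9.65 [0.4665 0.0647 0.0143] [[-0.019, -1.0, -0.002], [-0.966, 0.019, -0.257], [0.257, -0.003, -0.966]] F [-2.9 -3.8  7.9] J [ 34.8  25.2 -40.9  21.7 -34.6 -54.9] 0.9168403017678964
```

View pics/t13c.png

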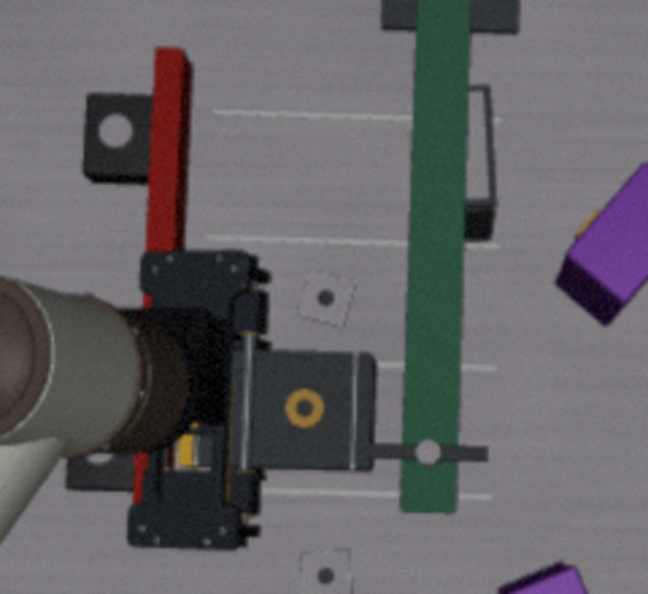

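View pics/s13c.png

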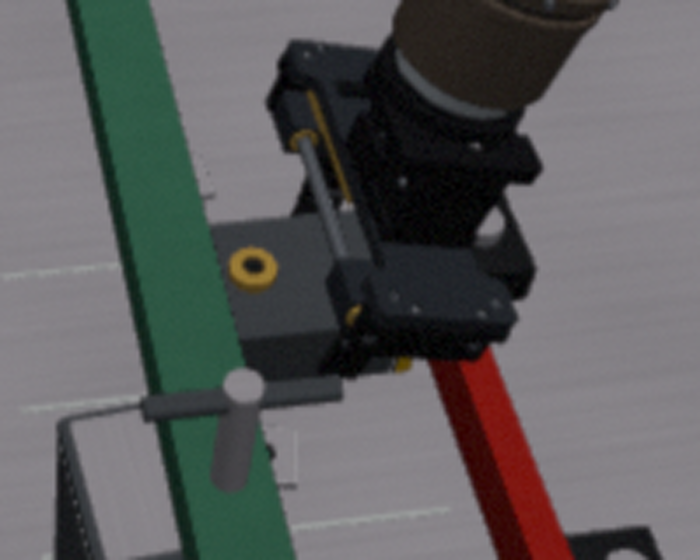

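Run:
```python
from h import *
s=r.sense()
c=r.capture('top'); k=2.7
n=ray(c,150+304/k,100+408/k,.058); print(n, 'head',n+np.array([.018,1,0])*.085)
print('stop y at x',.1207+(.549-n[0])*.018)
R=s['ee_rot']; X=np.array([.018,1,0])
print('per mm fwd',R.T@X/25,'per mm up',R.T@[0,0,1]/25)
w=cap('wrist','w13.png')
```

```text
[0.46687125 0.02649733 0.058     ] head [0.46840125 0.11149733 0.058     ]
stop y at x 0.12217831741994747
per mm fwd [-3.86676965e-02  2.26815369e-05 -1.02629008e-02] per mm up [ 0.01026113 -0.00012247 -0.03866128]
```

View pics/w13.png

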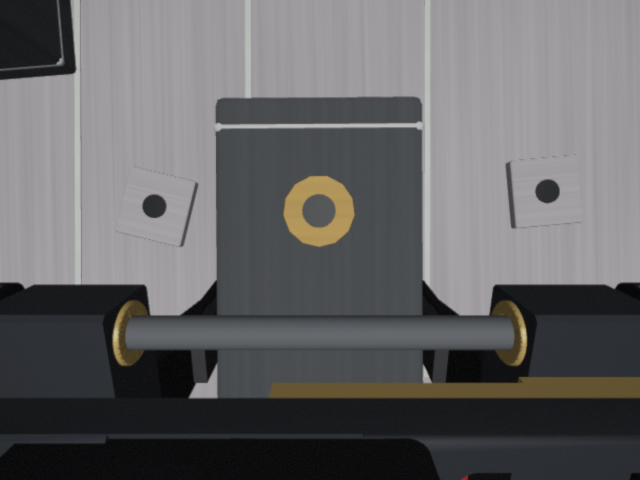

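Call:
play_rows --pt "-0.08 0 -0.04 0 0 0 70" --pt "-0.15 0 -0.06 0 0 0 70" --pt "-0.227 0 -0.081 0 0 0 70" --pt "-0.227 0 -0.081 0 0 0 70" --pt "-0.227 0 -0.081 0 0 0 70"

```text
time_s: 10.35
tcp_pos: [0.4673, 0.0713, 0.0143]
ee_rot: [[-0.019, -1.0, -0.001], [-0.967, 0.018, -0.255], [0.255, -0.004, -0.967]]
wrist_force: [-4.0, 0.3, 2.5]
gripper_width: 0.918
```

Call:
play_rows --pt "-0.0387 0 -0.0103 0 0 0 70" --pt "-0.0387 0 -0.0103 0 0 0 70"

```text
time_s: 10.55
tcp_pos: [0.4674, 0.0722, 0.0143]
ee_rot: [[-0.019, -1.0, -0.001], [-0.967, 0.019, -0.255], [0.255, -0.004, -0.967]]
wrist_force: [-1.8, -0.5, 1.5]
gripper_width: 0.92
```

Call:
play_rows --pt "-0.0387 0 -0.0103 0 0 0 70" --pt "-0.0387 0 -0.0103 0 0 0 70"

```text
time_s: 10.75
tcp_pos: [0.4676, 0.0732, 0.0143]
ee_rot: [[-0.019, -1.0, -0.0], [-0.967, 0.019, -0.255], [0.255, -0.004, -0.967]]
wrist_force: [-0.7, -1.5, -0.7]
gripper_width: 0.915
```

Call:
play_rows --pt "-0.02 0 -0.005 0 0 0 70" --pt "-0.02 0 -0.005 0 0 0 70"

```text
time_s: 10.95
tcp_pos: [0.4677, 0.0738, 0.0143]
ee_rot: [[-0.019, -1.0, -0.0], [-0.967, 0.019, -0.255], [0.254, -0.005, -0.967]]
wrist_force: [-0.9, -1.1, -2.3]
gripper_width: 0.917
```

Call:
play_rows --pt "-0.02 0 -0.005 0 0 0 70" --pt "-0.02 0 -0.005 0 0 0 70"

```text
time_s: 11.15
tcp_pos: [0.4677, 0.0744, 0.0143]
ee_rot: [[-0.019, -1.0, -0.0], [-0.967, 0.018, -0.255], [0.254, -0.005, -0.967]]
wrist_force: [-0.0, -0.5, -3.2]
gripper_width: 0.917
```

Run:
```python
from h import *
st()
c=cap('scene','s14.png')
cv2.imwrite('pics/s14c.png',cv2.resize(c['pixels'][230:330,370:470,::-1],None,fx=6,fy=6,interpolation=cv2.INTER_CUBIC))
```

```text
11.15 [0.4677 0.0744 0.0143] [[-0.019, -1.0, -0.0], [-0.967, 0.018, -0.255], [0.254, -0.005, -0.967]] F [-0.  -0.5 -3.2] J [ 35.7  25.4 -40.2  21.1 -35.  -55.2] 0.9169009369931044
```

View pics/s14c.png

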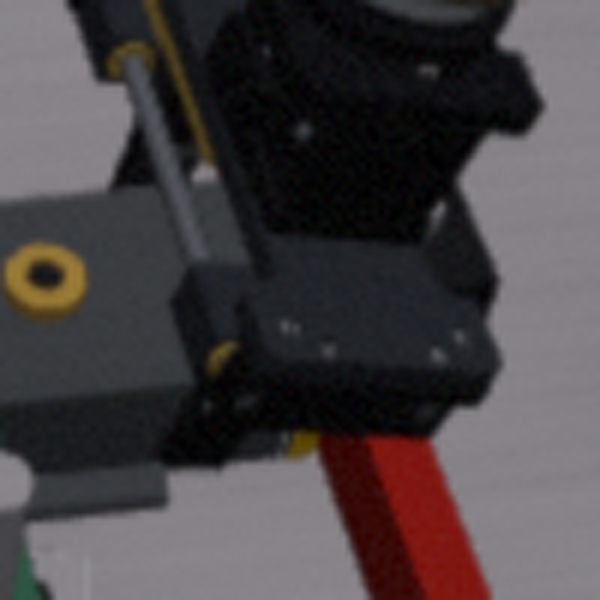

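Call:
play_rows --pt "-0.02 0 0 0 0 0 70" --pt "-0.02 0 0 0 0 0 70"

```text
time_s: 11.4
tcp_pos: [0.4677, 0.0747, 0.0143]
ee_rot: [[-0.019, -1.0, -0.0], [-0.967, 0.019, -0.255], [0.255, -0.005, -0.967]]
wrist_force: [-0.5, -0.8, -2.7]
gripper_width: 0.914
```

Call:
play_rows --pt "-0.02 0 -0.003 0 0 0 70" --pt "-0.02 0 -0.003 0 0 0 70"

```text
time_s: 11.6
tcp_pos: [0.4676, 0.075, 0.0143]
ee_rot: [[-0.019, -1.0, -0.001], [-0.967, 0.019, -0.255], [0.255, -0.004, -0.967]]
wrist_force: [0.1, -2.2, -2.0]
gripper_width: 0.913
```

Call:
play_rows --pt "-0.02 0 -0.003 0 0 0 70" --pt "-0.02 0 -0.003 0 0 0 70"

```text
time_s: 11.8
tcp_pos: [0.4676, 0.0751, 0.0143]
ee_rot: [[-0.02, -1.0, -0.001], [-0.967, 0.02, -0.256], [0.256, -0.004, -0.967]]
wrist_force: [1.7, -4.5, -1.5]
gripper_width: 0.915
```

Call:
play_rows --pt "-0.01 0 -0.003 0 0 0 70" --pt "-0.01 0 -0.003 0 0 0 70"

```text
time_s: 12.0
tcp_pos: [0.4675, 0.0751, 0.0143]
ee_rot: [[-0.021, -1.0, -0.001], [-0.966, 0.02, -0.256], [0.256, -0.004, -0.967]]
wrist_force: [2.9, -5.7, -2.4]
gripper_width: 0.916
```

Call:
play_rows --pt "-0.02 0 -0.003 0 0 0 70" --pt "-0.02 0 -0.003 0 0 0 70"

```text
time_s: 12.2
tcp_pos: [0.4674, 0.0752, 0.0143]
ee_rot: [[-0.021, -1.0, -0.002], [-0.966, 0.021, -0.257], [0.257, -0.004, -0.967]]
wrist_force: [3.9, -7.9, -0.9]
gripper_width: 0.915
```

Call:
play_rows --pt "-0.02 0 -0.003 0 0 0 70" --pt "-0.02 0 -0.003 0 0 0 70"

```text
time_s: 12.4
tcp_pos: [0.4673, 0.0752, 0.0143]
ee_rot: [[-0.022, -1.0, -0.002], [-0.966, 0.022, -0.257], [0.257, -0.003, -0.966]]
wrist_force: [4.6, -8.8, -1.0]
gripper_width: 0.921
```

Run:
```python
from h import *
st(); print(r.sense()['moment'])
w=cap('wrist','w15.png')
cv2.imwrite('pics/w15c.png',cv2.resize(w['pixels'][0:320,:,::-1],None,fx=1.25,fy=1.25))
```

```text
12.4 [0.4673 0.0752 0.0143] [[-0.022, -1.0, -0.002], [-0.966, 0.022, -0.257], [0.257, -0.003, -0.966]] F [ 4.6 -8.8 -1. ] J [ 35.8  25.5 -40.1  21.  -35.3 -55.5] 0.9212361376436055
[-1.67385994 -1.44945928 -0.10713455]
```

View pics/w15c.png

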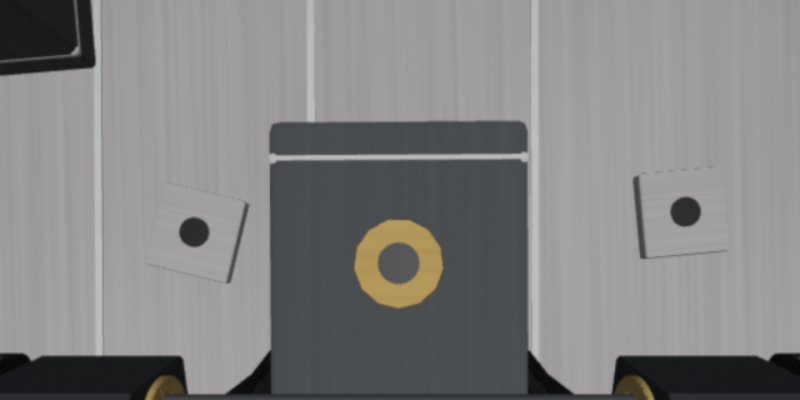

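Call:
play_rows --pt "-0.02 0 -0.004 0 0 0 70" --pt "-0.035 0 -0.006 0 0 0 70" --pt "-0.035 0 -0.006 0 0 0 70"

```text
time_s: 12.75
tcp_pos: [0.4671, 0.0753, 0.0143]
ee_rot: [[-0.022, -1.0, -0.003], [-0.966, 0.023, -0.259], [0.259, -0.002, -0.966]]
wrist_force: [6.7, -13.1, -1.2]
gripper_width: 0.914
```

Call:
play_rows --pt "-0.02 0 -0.004 0 0 0 70" --pt "-0.02 0 -0.004 0 0 0 70"

```text
time_s: 12.95
tcp_pos: [0.467, 0.0753, 0.0144]
ee_rot: [[-0.022, -1.0, -0.004], [-0.965, 0.023, -0.26], [0.26, -0.002, -0.966]]
wrist_force: [7.3, -14.1, -1.6]
gripper_width: 0.917
```

Call:
play_rows --pt "0 0 0 0 0 0 70" --pt "0 0 0 0 0 0 70" --pt "0 0 0 0 0 0 70" --pt "0 0 0 0 0 0 70" --pt "0 0 0 0 0 0 70" --pt "0 0 0 0 0 0 70" --pt "0 0 0 0 0 0 70" --pt "0 0 0 0 0 0 70" --pt "0 0 0 0 0 0 70" --pt "0 0 0 0 0 0 70" --pt "0 0 0 0 0 0 70"

```text
time_s: 14.05
tcp_pos: [0.467, 0.0753, 0.0144]
ee_rot: [[-0.022, -1.0, -0.004], [-0.965, 0.023, -0.26], [0.26, -0.002, -0.966]]
wrist_force: [7.5, -14.3, -2.7]
gripper_width: 0.916
```

Call:
play_rows --pt "0.02 -0.02 0.004 0 0 0 70" --pt "0.04 -0.04 0.008 0 0 0 70" --pt "0.04 -0.04 0.008 0 0 0 70"

```text
time_s: 14.35
tcp_pos: [0.4671, 0.0752, 0.0144]
ee_rot: [[-0.021, -1.0, -0.004], [-0.966, 0.021, -0.258], [0.258, -0.002, -0.966]]
wrist_force: [-0.4, -6.8, 3.1]
gripper_width: 0.919
```

Call:
play_rows --pt "0.02 0 0.004 0 0 0 70" --pt "0.02 0 0.004 0 0 0 87" --pt "0.02 0 0.004 0 0 0 87" --pt "0.02 0 0.004 0 0 0 87" --pt "0.02 0 0.004 0 0 0 87"

```text
time_s: 14.85
tcp_pos: [0.4692, 0.0774, 0.0142]
ee_rot: [[-0.019, -1.0, 0.001], [-0.967, 0.018, -0.254], [0.254, -0.005, -0.967]]
wrist_force: [0.3, -0.5, -0.2]
gripper_width: 0.997
```

Run:
```python
from h import *
st()
w=cap('wrist','w16.png')
cv2.imwrite('pics/w16c.png',cv2.resize(w['pixels'][0:400,:,::-1],None,fx=1.25,fy=1.25))
s=r.sense();print('up 150mm',(s['ee_rot'].T@[0,0,.15]/.025).round(2))
```

```text
14.85 [0.4692 0.0774 0.0142] [[-0.019, -1.0, 0.001], [-0.967, 0.018, -0.254], [0.254, -0.005, -0.967]] F [ 0.3 -0.5 -0.2] J [ 35.9  25.5 -39.9  21.  -35.1 -55.3] 0.9968824587184807
up 150mm [ 1.53 -0.03 -5.8 ]
```

View pics/w16c.png

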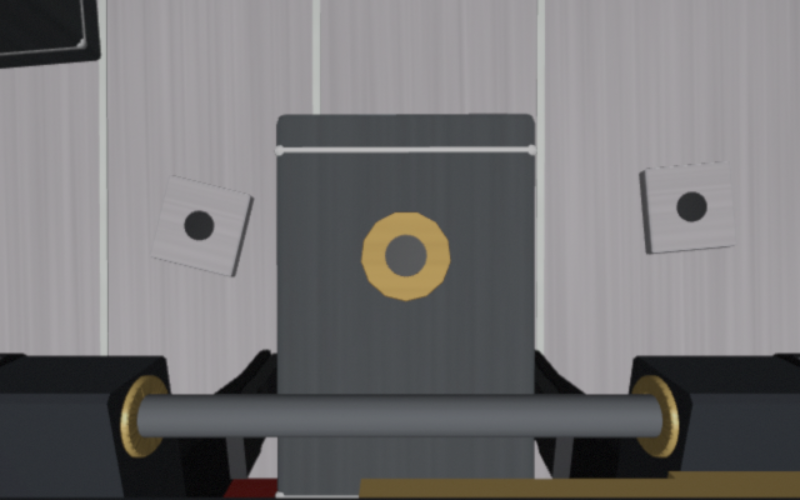

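Call:
play_rows --pt "0.1 0 -0.39 0 0 0 87" --pt "0.31 -0.01 -1.16 0 0 0 87" --pt "0.6 -0.01 -2.3 0 0 0 87" --pt "1 -0.02 -3.9 0 0 0 87" --pt "1.5 -0.03 -5.8 0 0 0 87" --pt "2 -0.04 -7.7 0 0 0 87" --pt "2.5 -0.05 -9.6 0 0 0 87" --pt "3 -0.06 -11.5 0 0 0 87" --pt "3 -0.06 -11.5 0 0 0 87" --pt "3 -0.06 -11.5 0 0 0 87"

```text
time_s: 15.9
tcp_pos: [0.4687, 0.0778, 0.3126]
ee_rot: [[-0.02, -1.0, 0.002], [-0.968, 0.019, -0.252], [0.252, -0.007, -0.968]]
wrist_force: [1.1, -0.2, -0.3]
gripper_width: 0.999
```

Run:
```python
from h import *
st()
c=cap('top','t17.png')
cv2.imwrite('pics/t17c.png',cv2.resize(c['pixels'][100:320,150:390,::-1],None,fx=2.7,fy=2.7,interpolation=cv2.INTER_CUBIC))
c=cap('scene','s17.png')
cv2.imwrite('pics/s17c.png',cv2.resize(c['pixels'][220:420,310:510,::-1],None,fx=3,fy=3,interpolation=cv2.INTER_CUBIC))
cap('wrist','w17.png')
```

```text
15.9 [0.4687 0.0778 0.3126] [[-0.02, -1.0, 0.002], [-0.968, 0.019, -0.252], [0.252, -0.007, -0.968]] F [ 1.1 -0.2 -0.3] J [ 36.8   6.1 -13.9  11.9 -79.  -41.1] 0.9991391083394202
```

View pics/t17c.png

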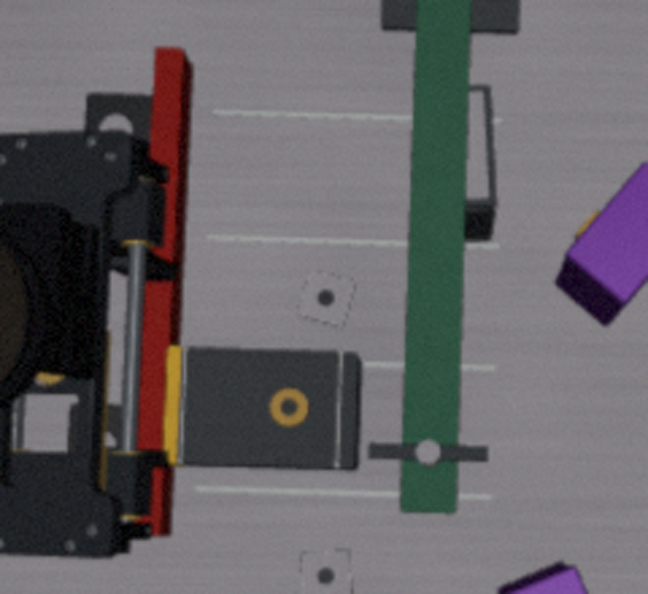

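View pics/s17c.png

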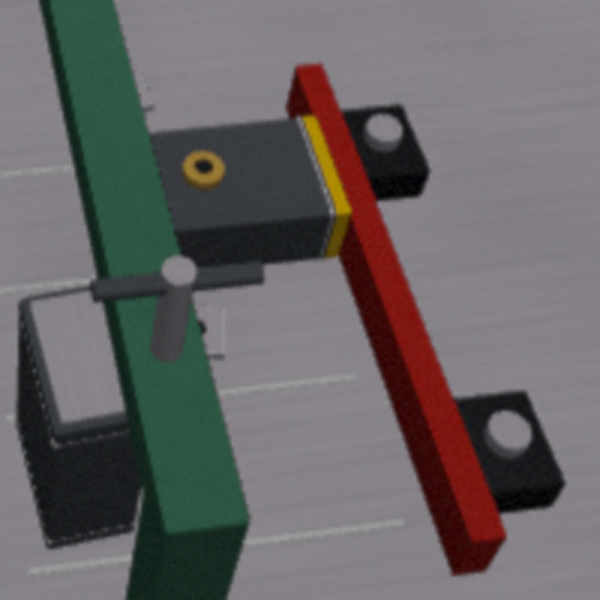

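View pics/w17.png

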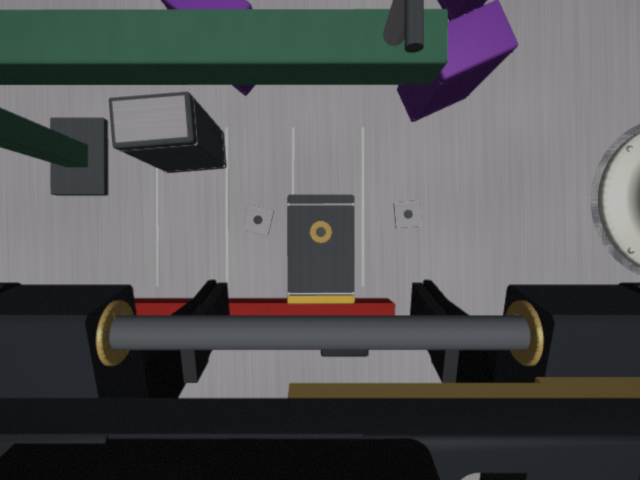

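Run:
```python
from h import *
a=cv2.imread('pics/top1.png');b=cv2.imread('pics/t17.png')
# stop shift: phase correlation on far stop end; spare
for nm,(v0,v1,u0,u1) in dict(stop=(112,140,190,235),spare=(128,192,318,345)).items():
    A=cv2.cvtColor(a[v0:v1,u0:u1],6).astype(np.float32);B=cv2.cvtColor(b[v0:v1,u0:u1],6).astype(np.float32)
    print(nm,cv2.phaseCorrelate(A,B),abs(A-B).mean())
import types
w=cv2.imread('pics/w17.png')
cv2.imwrite('pics/w17c.png',cv2.resize(w[180:320,220:420],None,fx=4,fy=4,interpolation=cv2.INTER_CUBIC))
c=r.capture('top');g=b
# edges: stub long sides in top view, lanes
k=2.7
def L(p,q,z):
    P=ray(c,150+p[0]/k,100+p[1]/k,z);Q=ray(c,150+q[0]/k,100+q[1]/k,z);d=P-Q;return np.degrees(np.arctan2(d[1],d[0]))
print('side far',L((185,348),(340,352),.05),'side near',L((183,464),(340,468),.05))
print('lane',L((195,489),(490,496),0),L((208,238),(497,245),0))
print('head edge',L((182,347),(178,463),.05)+90)
```

```text
stop ((0.5103268290635867, 0.057356608604706594), 0.9934381520306622) 10.85873
spare ((0.30786147274056397, 0.06411789213072794), 0.9758522900994178) 11.152778
side far 89.19001660182737 side near 89.18048467998082
lane 89.27442899679343 89.30945160783328
head edge 89.69519725365848
```

View pics/w17c.png

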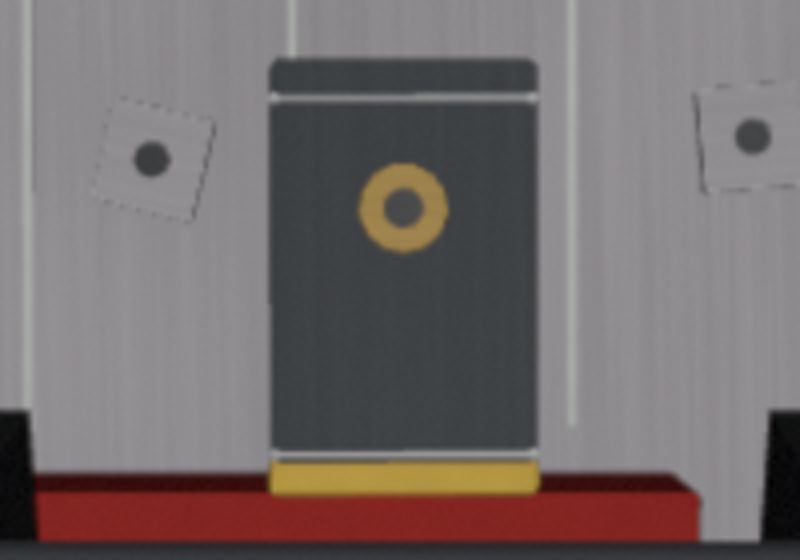

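Run:
```python
from h import *
print(r.finish_job()); st()
```

```text
the job is handed in; nothing more can be done
None
the job is handed in; nothing more can be done
```

The brass-nut, yellow-headed stub is lying nut up with its head flush against the red stop, and the job is handed in. The hand-in reports no verdict, so the results below are my own checks.

**What I did**
- I leaned the tool 40° in under the rail and pushed the nut face high with two fingers. The stub toppled onto its back, nut up.
- The purple look-alikes left too little room to push the foot end from behind. Instead I gripped the stub by its sides from above, turned it about 7° to square it, and slid it to the stop.
- I pressed it home at about 14 N on the wrist sensor and held that for about 1.1 s. I then eased the load, opened the fingers and lifted clear, at about 16 s of the 61 s.

**Last checks**
- **Squareness:** the stub's sides read 89.2° in the top view, against 89.3° for the chalk lanes. The head edge read 89.7°, a little off the sides but still well inside the 2.6° limit.
- **Fit:** the wrist and scene views show no gap between the yellow head and the stop face.
- **Stop:** its far end shows about 0.5 px of change since the start (roughly 1 mm), in the direction opposite to the push. I take this as image noise.
- **Plain stub:** it is still standing and shows about 0.3 px of change.
- **Frame:** the wrist forces I read never suggested the arm had touched it.

**What disagreed:** the wrist and top cameras differed by about 3 mm on where the stub lay sideways. I went by the finger-centred wrist view, and the grip closed cleanly.

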